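# Fetch the clay cup from the locked ware box onto the banding wheel

## Task

Unlock the plywood ware box by pressing its black lock knob down and, while it is down, turning it anticlockwise as far as it goes; then swing the lid up and over until it rests open on its stop by itself. Take the clay cup out and set it down gently, upright, in the middle of the banding wheel's round head, leaving the lid open and unlocked and the other things on the bench where they are.

Things in the scene. Friction and masses are not known exactly. Their poses are not given: they have to be found in the camera images.
- ware_box: Plywood case standing fixed on the bench, 180 (x) x 214 (y) x 104 mm without its lid; walls 9 mm, inner floor 9 mm above the bench. Origin: centre of its underside; x points from its front (robot side) to its hinged back, y to its left, z up. A steel lock housing stands out from its right (-y) side near the front, lock axis at (-60, -152) mm, reaching 118 mm high below the knob.
- lid_hinge (a point): Middle of the lid's hinge axis: at (90, 0, 105) mm in the box frame; the axis is parallel to the box's y. The point is fixed to the box and has the box's axes.
- lid (a joint): Angle of the lid, rad: 0 shut, 1.85 open against its stop; past about 1.6 it leans back by its own weight, below that it falls shut. The lid is a plywood plate 184 x 214 x 12 mm, 0.35 kg, its underside on the hinge's level when shut, with a wooden lift tab in the middle of the front edge.
- lid_tab (a point): Front edge of the lid's lift tab, on its underside, moving with the lid; 220 mm from the hinge axis. The tab is 80 mm wide (along the box's y), 10 mm thick and stands 36 mm out in front of the lid; when shut its underside is about 106 mm above the bench with free space below, so that it can be pushed up from underneath.
- lock_press (a joint): How far the lock knob is pressed down, m: 0 up, 0.006 fully down; a spring of 3 to 6 N returns it. Unless it is pressed at least 0.0045 bayonet lugs stop it from turning; past about 0.8 rad it springs up again by itself if let go.
- lock_turn (a joint): Turn of the lock knob, rad, anticlockwise seen from above: 0 locked (its steel tongue lies over the ear on the lid's right edge), 1.4 fully unlocked (end stop). It stays where it is left.
- lock_grip (a point): Centre of the top of the lock knob's black bar grip, on the lock axis, 164 mm above the bench; its axes turn with the knob. The bar is 60 mm long (along the point's y), 14 mm wide (along its x) and 26 mm high, on a black disc of 68 mm diameter.
- clay_cup: Plain clay-coloured tumbler without handle, open at the top, 83 mm high, 69 mm wide at the rim, narrowing to about 50 mm at the foot, 0.1 to 0.2 kg; stands in the ware box, out of sight until the lid is open. Origin: centre of its underside, z up.
- banding_wheel: Cast iron banding wheel: a foot of 118 mm diameter and a round flat head of 152 mm diameter that spins freely, its top 75 mm above the bench. Origin: centre of the foot's underside, on the spin axis.
- water_bowl: Bystander: small glazed bowl, 86 mm wide, 46 mm high. Origin: centre of its underside.
- masking_tape: Bystander: roll of masking tape, 76 mm wide, 19 mm high, lying flat. Origin: centre of its underside.
- brush_round: Bystander: brush, 205 mm long, 12 mm thick, lying near the front edge. Origin: middle of its underside.

How it is judged:
On the way, in this order (a step that is already met when the one before it is completed fails the run):
1. the lock knob is turned while it is pressed down (value of joint lock_press above 0.0035 m and value of joint lock_turn above 0.2 rad), for 0.02 s.
2. the lock is turned as far as it goes (over 1.2 rad) (value of joint lock_turn above 1.2 rad), for 0.05 s.
3. the lid rests open on its stop, let go (value of joint lid above 1.78 rad and contact force between each of the arm, the fingers and lid below 0.3 N), for 0.2 s.
4. the cup is lifted out of the box (z of clay_cup in the frame of ware_box above 0.09 m), for 0.1 s.
At the end, for the whole second after the job is handed in: The lid rests open on its stop (over 1.75 rad), the lock is still unlocked (over 1.1 rad), and the clay cup stands upright (within 0.1 rad) and at rest on the banding wheel's head, within 25 mm of its middle (value of joint lid above 1.75 rad and value of joint lock_turn above 1.1 rad and horizontal distance between clay_cup and banding_wheel below 0.025 m and z of clay_cup in the frame of banding_wheel between 0.069 and 0.082 m and angle between clay_cup's own z axis and vertical below 0.1 rad and linear speed of clay_cup below 0.03 m/s); the robot touches nothing.
It fails at once if a bystander (water bowl, masking tape, brush) is moved more than 30 mm (distance of any of water_bowl, masking_tape, brush_round from where it was at the start of the episode above 0.03 m).
It fails at once if the cup is dropped or banged onto the banding wheel (comes down on its head faster than 0.4 m/s) (z of clay_cup in the frame of banding_wheel below 0.083 m and horizontal distance between clay_cup and banding_wheel below 0.09 m and linear speed of clay_cup above 0.4 m/s).
It also fails if it takes over 64 s, if anything falls off the work surface, if the arm or the gripper's body presses on something with over 40 N, if the wrist force passes 120 N, or if a joint passes its speed limit or range.

## Robot

A 6-joint arm with a two-finger parallel gripper is mounted at the origin on a cart in front of the work surface, level with it; the furniture and walls round the work are solid. World frame = base frame: x ahead of the robot, y to its left, z up, the work surface at z = 0. Lengths are in m, angles in rad, forces in N, time in s.
With the tool pointing down it reaches from about 0.375 to 0.9 m from the base axis. Payload 3.1 kg.
Tool frame: the origin (TCP) lies midway between the tips of the shut fingers; the grasp point (between the pads) lies 19 mm behind it; z points along the fingers, y is the line along which they close (so a half turn about z gives the same grasp; the last joint's range is limited). The gripper opens to 87 mm and grips with 3 to 60 N. Pads are 19 mm wide; open, the fingers measure 117 mm over their backs; the gripper's body (75 mm by 190 mm) begins 51 mm behind the grasp point.
Start: joints at [1.097, 0.527, 1.433, -0, 1.181, -0.178], TCP at [0.182, 0.598, 0.223] pointing down, gripper open.
Joint ranges: [-3.08, 3.08], [-0.75, 2.2], [0.22, 2.44], [-1.43, 4.57], [0, 2.65], [-2.85, 2.85]. Speed limits (rad/s): [2.79, 2.79, 3.14, 3.14, 3.14, 3.14].

## Interface

Orientations are given as a unit quaternion [x, y, z, w].
In Python, from rig import robot gives the robot as it stands.
- The arm moves only by the shell command python3 -m jog 'ROWS' [FORCE]. ROWS is a JSON object of lists of equal length, an entry for each row: "dp": the shift along the tool's x, y, z in mm, a list of three; "delta_rot": the turn, a rotation vector about the tool's x, y, z in rad, a list of three; "gripper": the opening, from -1 (shut) to 1 (fully open). A call has 1 to 12 rows; each row is the pose to reach, as a shift and turn from the pose commanded when the call began, along the tool's axes at that moment; what a row does not reach only later rows make up. A row lasts 1/10 s, in which the tool goes at most 50 mm and 8.59 degrees, less where a joint would pass 70% of its speed; a pose out of reach is approached as far as the arm can. A call with a gripper value outside its range is refused whole. The fingers move at their own pace and stop on an object; FORCE is the grip in N (left out, the last holds). Time passes only in rows, so rows that repeat a pose let the fingers close. It gives the time, the measured TCP pose, the force, the opening and the grip force at its end, in the units of the state.
- robot.get_obs(): the state, without advancing time (a new reading comes with each control period).
- robot.camera(name): name is "side" or "top"; returns the picture (400x640x3 uint8, red, green, blue); there is no depth.
- robot.camera_model(name): a dict with "fx", "fy", "cx", "cy" (pixels), "xyz" and "orientation" of the camera in the world. Camera axes: x right, y down, z forward; pixel columns grow to the right and rows downward; lengths in m; the calibration is good to about 2 mm. A picture is of the moment at which its call begins. camera_model takes no time and is no camera call.
- robot.hand_in(): hands the job in; it is judged then, once.
Trained networks look in the newest picture that a camera, given by its name, has taken for a name from the list of things; names that differ only in an ending like _2 or _b are one class to them, and where a whole thing is asked for, a point or a joint stands for the part that bears it (a point fixed in the world has none). Each returns a list of dicts, best first, with "score" (0 to 1); they miss things now and then, are a little off and sometimes report something else, mostly with a low value. They report only what shows in the picture. A call takes as long as a camera call.
- robot.search_frame(name, camera): "rect" ([left, top, right, bottom] in pixels, round what is visible of it).
The state is a dict: "time": time; "q": joint angles; "joint_velocities": joint speeds; "joint_torque": joint torques, N m; "position": TCP position; "tool_rot": TCP orientation; "ft_force": force on the tool from outside, world axes, zero at the start; "moment": the same for the moment, N m; "grip_width": finger opening in m; "grip_force": force on a finger pad.
Only numpy, scipy, OpenCV 4.12 (cv2) and the standard library are available. Lean on these libraries where they do the work, as an engineer would, in place of code of your own. Each camera call takes 0.05 s, during which the arm holds its last target. There are 200 camera calls.

## Working session

There is one attempt and no reset: what is moved stays moved. The work goes in short steps, Python scripts to look and compute and a shell command to move; the robot and the scene stay as the last step left them, time stands still between calls to the robot, and variables do not carry over. Pictures are saved under pics/ and viewed, at most 10 in all, crops included, and the job is handed in when it is done.

```bash
mkdir -p pics; ls
python3 - <<'E'
from rig import robot
import cv2,numpy as np
o=robot.get_obs()
print({k:np.round(v,3).tolist() for k,v in o.items()})
for c in("side","top"):
    im=robot.camera(c); cv2.imwrite(f"pics/{c}0.png",im[:,:,::-1]); print(c,robot.camera_model(c))
    for n in("ware_box","lid_tab","lock_grip","banding_wheel","water_bowl","masking_tape","brush_round"):
        print(n,[(np.round(d["rect"]).tolist(),round(d["score"],2)) for d in robot.search_frame(n,c)[:2]])
E
```

```text
pics
{'time': 0.0, 'q': [1.098, 0.528, 1.434, 0.0, 1.181, -0.179], 'joint_velocities': [-0.001, 0.002, 0.001, 0.001, -0.0, 0.001], 'joint_torque': [-0.001, -44.004, -17.659, 0.063, 0.058, -0.0], 'position': [0.181, 0.597, 0.222], 'tool_rot': [0.147, 0.989, -0.001, -0.0], 'ft_force': [-0.569, 0.022, -0.173], 'moment': [0.022, -0.014, -0.001], 'grip_force': 0.0, 'grip_width': 0.087}
side {'fx': 457.17035875314343, 'fy': 457.17035875314343, 'cx': 323.88049005582116, 'cy': 202.27948996920128, 'xyz': array([0.61334278, 0.74390968, 0.83740996]), 'orientation': array([ 0.02744449,  0.91729362, -0.3966514 , -0.02206544])}
ware_box [([246.0, 221.0, 383.0, 398.0], 0.6)]
lid_tab [([256.0, 261.0, 383.0, 372.0], 0.67)]
lock_grip [([325.0, 222.0, 353.0, 262.0], 0.78)]
banding_wheel [([324.0, 116.0, 372.0, 163.0], 0.8)]
water_bowl [([307.0, 193.0, 342.0, 224.0], 0.77)]
masking_tape [([347.0, 221.0, 376.0, 253.0], 0.67), ([243.0, 224.0, 380.0, 398.0], 0.4)]
brush_round [([325.0, 220.0, 358.0, 262.0], 0.75), ([383.0, 213.0, 414.0, 273.0], 0.72)]
top {'fx': 394.5211188082144, 'fy': 394.5211188082144, 'cx': 320.3846737298145, 'cy': 193.05617065808335, 'xyz': array([ 0.41981575, -0.04290516,  1.28152171]), 'orientation': array([ 0.7123293 , -0.70060698,  0.02951314, -0.02942471])}
ware_box [([178.0, 128.0, 281.0, 214.0], 0.85)]
lid_tab [([178.0, 138.0, 255.0, 212.0], 0.89)]
lock_grip [([254.0, 180.0, 276.0, 206.0], 0.83)]
banding_wheel [([405.0, 188.0, 455.0, 243.0], 0.92), ([274.0, 239.0, 336.0, 250.0], 0.27)]
water_bowl [([324.0, 176.0, 350.0, 202.0], 0.79), ([251.0, 182.0, 278.0, 204.0], 0.44)]
masking_tape [([296.0, 201.0, 322.0, 225.0], 0.79)]
brush_round [([274.0, 239.0, 338.0, 249.0], 0.51), ([178.0, 129.0, 280.0, 214.0], 0.27)]
```

Run:
```python
import cv2,numpy as np
a=cv2.imread("pics/side0.png")[90:400,230:430]; b=cv2.imread("pics/top0.png")[110:260,160:470]
cv2.imwrite("pics/s0c.png",cv2.resize(a,None,fx=1.9,fy=1.9,interpolation=cv2.INTER_CUBIC)); cv2.imwrite("pics/t0c.png",cv2.resize(b,None,fx=2.5,fy=2.5,interpolation=cv2.INTER_CUBIC))
```

```text
(no output)
```

View pics/s0c.png

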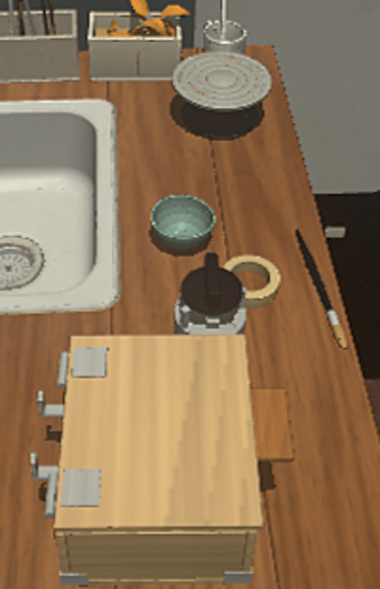

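View pics/t0c.png

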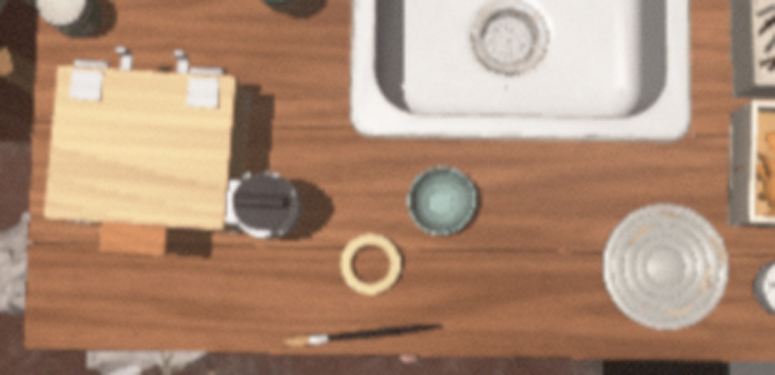

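Side view: box with hinge to the left and tab to the right, knob bar at about px (341,236), wheel head at (347,133). Top view: lid corners at about px (183,136), (255,140), (250,202) and (178,197), bar at (265,191), wheel at (426,216). Tape, bowl and brush are clear of the box and wheel.

```bash
cat > h.py <<'E'
from rig import robot
import cv2,numpy as np
from scipy.spatial.transform import Rotation as R
from scipy.optimize import least_squares
CM={c:robot.camera_model(c) for c in("side","top")}
def proj(c,P):
    m=CM[c]; p=R.from_quat(m["orientation"]).inv().apply(np.atleast_2d(P)-m["xyz"])
    return np.c_[m["fx"]*p[:,0]/p[:,2]+m["cx"],m["fy"]*p[:,1]/p[:,2]+m["cy"]]
def tri(ps,pt):
    f=lambda P:np.r_[(proj("side",P)-ps).ravel(),(proj("top",P)-pt).ravel()]
    s=least_squares(f,[.5,0,.1]); return s.x,np.round(s.fun,1)
def box2w(b,P):
    P=np.atleast_2d(P); return R.from_euler("z",b[2]).apply(P)+[b[0],b[1],0]
def tool(dw):  # world shift (m) -> tool mm
    return np.round(R.from_quat(robot.get_obs()["tool_rot"]).inv().apply(dw)*1000,1)
E
python3 - <<'E'
from h import *
S=lambda x,y:np.array([230+x/1.9,90+y/1.9]); T=lambda x,y:np.array([160+x/2.5,110+y/2.5])
L=np.array([[.09,.107,.117],[.09,-.107,.117],[-.094,-.107,.117],[-.094,.107,.117],[-.13,.04,.116],[-.13,-.04,.116]])
t=np.array([T(57,66),T(237,75),T(225,230),T(45,217),T(100,251),T(165,255)])
s=np.array([S(54,527),S(72,336),S(245,336),S(262,527),S(293,460),S(290,391)])
f=lambda b:np.r_[(proj("side",box2w(b,L))-s).ravel(),(proj("top",box2w(b,L))-t).ravel()]
r=least_squares(f,[.5,.3,0],loss="soft_l1");print("box",r.x);print(np.round(r.fun.reshape(-1,2),1).tolist())
b=r.x
for i in range(6): print(i,np.round(tri(s[i],t[i])[0],3),np.round(box2w(b,L[i]),3))
print("lock from box",box2w(b,[-.06,-.152,.164]),"disc", tri(S(211,292),T(264,205)))
print("wheel",tri(S(222,81),T(665,266)))
print("bowl",tri(S(183,218),T(442,200)),"tape",tri(S(252,278),T(371,264)))
print("lock hull px",proj("top",box2w(b,[[-.06,-.182,.164],[-.06,-.122,.164]])),proj("side",box2w(b,[[-.06,-.182,.164],[-.06,-.122,.164]])))
E
python3 - <<'E'
import cv2
cv2.imwrite("pics/knob.png",cv2.hconcat([cv2.resize(cv2.imread("pics/"+f)[y:y+50,x:x+50],(400,400),interpolation=cv2.INTER_CUBIC) for f,x,y in(("side0.png",315,215),("top0.png",242,168))]))
E
```

```text
box [ 0.58836744  0.2710079  -0.05384984]
[[-0.3, 0.0], [-0.1, -0.9], [0.7, -0.8], [0.9, -0.4], [1.5, -0.7], [-1.7, -1.8], [0.0, -1.1], [-0.8, 0.3], [-1.3, -0.6], [-1.4, -0.4], [-1.9, -0.3], [-0.9, 0.0]]
0 [0.683 0.373 0.116] [[0.684 0.373 0.117]]
1 [0.673 0.158 0.112] [[0.672 0.159 0.117]]
2 [0.489 0.166 0.111] [[0.489 0.169 0.117]]
3 [0.501 0.381 0.111] [[0.5   0.383 0.117]]
4 [0.461 0.315 0.108] [[0.461 0.318 0.116]]
5 [0.454 0.238 0.11 ] [[0.456 0.238 0.116]]
lock from box [[0.5202732  0.12245766 0.164     ]] disc (array([0.52009628, 0.11785334, 0.12794246]), array([ 0.8,  0.1,  0.3, -1.2]))
wheel (array([ 0.45515318, -0.36792949,  0.06802519]), array([ 0.2,  0. ,  0. , -0.2]))
bowl (array([ 0.5347934 , -0.094056  ,  0.03908088]), array([ 0.1,  0. ,  0. , -0.2])) tape (array([ 0.45218311, -0.0048433 ,  0.01356474]), array([-0.1, -0. , -0. ,  0.1]))
lock hull px [[273.03191073 190.35969871]
 [252.00428012 188.88027855]] [[342.19185576 222.8468617 ]
 [343.51569937 244.80281551]]
```

View pics/knob.png

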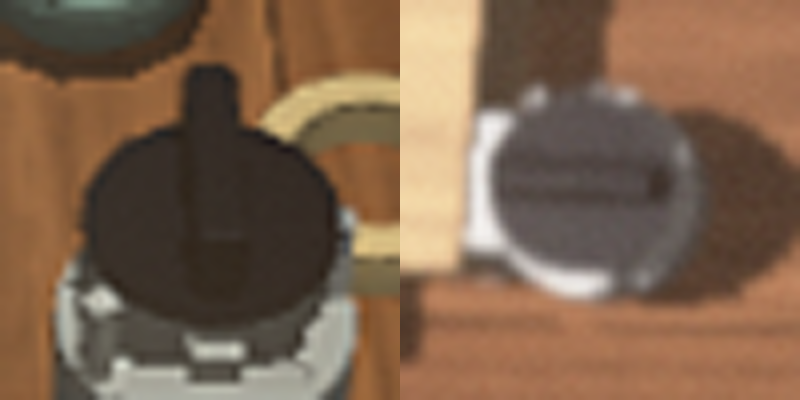

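```bash
J='[-463,-359,0]'; python3 -m jog '{"dp":[[-40,-30,0],[-80,-62,0],[-120,-93,0],[-160,-124,0],[-200,-155,0],[-240,-186,0],[-280,-217,0],[-320,-248,0],[-359,-279,0],[-398,-309,0],[-435,-338,0],[-463,-359,0]],"delta_rot":[[0,0,0.11],[0,0,0.22],[0,0,0.33],[0,0,0.44],[0,0,0.55],[0,0,0.66],[0,0,0.77],[0,0,0.88],[0,0,0.99],[0,0,1.1],[0,0,1.21],[0,0,1.33]],"gripper":[0,0,0,0,0,0,0,0,0,0,0,0]}' 40
python3 - <<'E'
from h import *
import time
o=robot.get_obs();print(o["time"],o["position"],R.from_quat(o["tool_rot"]).as_matrix().round(3).tolist(),o["q"].round(3) if hasattr(o["q"],"round") else o["q"])
E
```

```text
time: 2.0
position: [0.5223, 0.1172, 0.2229]
tool_rot: [0.728, 0.685, 0.001, 0.001]
ft_force: [0.6, -0.8, -0.7]
grip_width: 0.0435
grip_force: 0.0
2.0 [0.52229139 0.11717133 0.22290307] [[0.061, 0.998, 0.002], [0.998, -0.061, -0.0], [-0.0, 0.002, -1.0]] [ 1.200e-02  4.060e-01  1.658e+00 -1.000e-03  1.076e+00  7.300e-02]
```

```bash
python3 -m jog '{"dp":[[3,-2,35],[3,-2,60],[3,-2,72],[3,-2,79],[3,-2,79],[3,-2,79],[3,-2,79],[3,-2,79],[3,-2,79],[3,-2,79]],"delta_rot":[[0,0,0],[0,0,0],[0,0,0],[0,0,0],[0,0,0],[0,0,0],[0,0,0],[0,0,0],[0,0,0],[0,0,0]],"gripper":[0,0,0,0,-1,-1,-1,-1,-1,-1]}' 40
```

```text
time: 3.0
position: [0.5206, 0.1231, 0.1445]
tool_rot: [0.726, 0.688, 0.002, 0.002]
ft_force: [3.7, -0.1, 1.6]
grip_width: 0.0136
grip_force: 40.0
```

```bash
python3 -m jog '{"dp":[[0,0,4],[0,0,8],[0,0,8],[0,0,8]],"delta_rot":[[0,0,0],[0,0,0],[0,0,0],[0,0,0]],"gripper":[-1,-1,-1,-1]}' 40
```

```text
time: 3.4
position: [0.5207, 0.1232, 0.1383]
tool_rot: [0.726, 0.688, 0.002, 0.002]
ft_force: [0.1, -0.1, 17.8]
grip_width: 0.014
grip_force: 40.0
```

```bash
python3 -m jog '{"dp":[[0,0,0],[0,0,0],[0,0,0],[0,0,0],[0,0,0],[0,0,0],[0,0,0],[0,0,0],[0,0,0],[0,0,0],[0,0,0],[0,0,0]],"delta_rot":[[0,0,-0.12],[0,0,-0.24],[0,0,-0.36],[0,0,-0.48],[0,0,-0.6],[0,0,-0.72],[0,0,-0.84],[0,0,-0.96],[0,0,-1.08],[0,0,-1.2],[0,0,-1.32],[0,0,-1.39]],"gripper":[-1,-1,-1,-1,-1,-1,-1,-1,-1,-1,-1,-1]}' 40
```

```text
time: 4.6
position: [0.5201, 0.1227, 0.1383]
tool_rot: [0.115, 0.993, -0.0, 0.002]
ft_force: [-0.3, -1.4, 19.0]
grip_width: 0.0138
grip_force: 40.0
```

```bash
python3 -m jog '{"dp":[[0,0,0],[0,0,0],[0,0,0]],"delta_rot":[[0,0,0],[0,0,-0.02],[0,0,-0.03]],"gripper":[-1,-1,-1]}' 40; python3 -c "
from h import *
o=robot.get_obs();r=R.from_quat(o['tool_rot']).as_matrix();print(np.arctan2(r[1,1],r[0,1]),o['moment'],o['q'])"
```

```text
time: 4.9
position: [0.52, 0.1226, 0.1383]
tool_rot: [0.102, 0.995, -0.0, 0.002]
ft_force: [-0.8, -1.5, 19.1]
grip_width: 0.0137
grip_force: 40.0
1.3660290938905788 [-0.4049828   0.17238603 -0.27232092] [ 2.28103210e-02  5.25105132e-01  1.74410997e+00 -1.10930772e-03
  8.68090422e-01 -1.34250335e+00]
```

```bash
python3 -m jog '{"dp":[[0,0,0],[0,0,0],[0,0,-3],[0,0,-20],[0,0,-50],[0,0,-90],[0,0,-120],[0,0,-120]],"delta_rot":[[0,0,0],[0,0,0],[0,0,0],[0,0,0],[0,0,0],[0,0,0],[0,0,0],[0,0,0]],"gripper":[-0.4,-0.4,-0.4,-0.4,-0.4,-0.4,-1,-1]}' 40
cat >> h.py <<'E'
B=np.array([0.5884,0.2710,-0.0538])
def target(P,Rt):   # world TCP target -> tool-axes dp (mm), delta_rot
    o=robot.get_obs(); r=R.from_quat(o["tool_rot"])
    return np.round(r.inv().apply(np.array(P)-o["position"])*1000,1).tolist(), np.round((r.inv()*Rt).as_rotvec(),3).tolist()
def tilt(a,psi):
    z=np.array([np.cos(a)*np.cos(psi),np.cos(a)*np.sin(psi),-np.sin(a)]);y=np.array([-np.sin(psi),np.cos(psi),0])
    return R.from_matrix(np.c_[np.cross(y,z),y,z])
def lidtcp(th,a,s=30,off=9.5):
    d=np.array([np.cos(a),0,-np.sin(a)]);u=np.array([np.sin(a),0,np.cos(a)]);e=np.array([-np.cos(th),0,np.sin(th)])
    p=np.array([90,0,105])+(220*e+s*d if th<a else (220-s)*e)-off*u
    return box2w(B,p/1000)[0]
E
python3 - <<'E'
from h import *
a=np.pi/4;d=tilt(a,.1).apply([0,0,1])
p=lidtcp(0,a)-[0,0,.012]
im=robot.camera("top");cv2.imwrite("pics/t1.png",cv2.resize(im[110:260,160:470],None,fx=2.5,fy=2.5)[:,:,::-1])
print(robot.get_obs()["position"],p,p-.09*d);print(target(p-.09*d,tilt(a,.1)),target(p,tilt(a,.1)))
E
```

```text
time: 5.7
position: [0.52, 0.1234, 0.2589]
tool_rot: [0.102, 0.995, 0.0, 0.003]
ft_force: [1.1, 0.1, -0.1]
grip_width: 0.017
grip_force: 0.0
[0.51850694 0.12324916 0.25660366] [0.47306281 0.27721113 0.06506928] [0.40974113 0.27085777 0.12870889]
([136.7, 122.4, 127.7], [-0.119, -0.778, -0.289]) ([76.1, 141.4, 191.5], [-0.119, -0.778, -0.289])
```

View pics/t1.png

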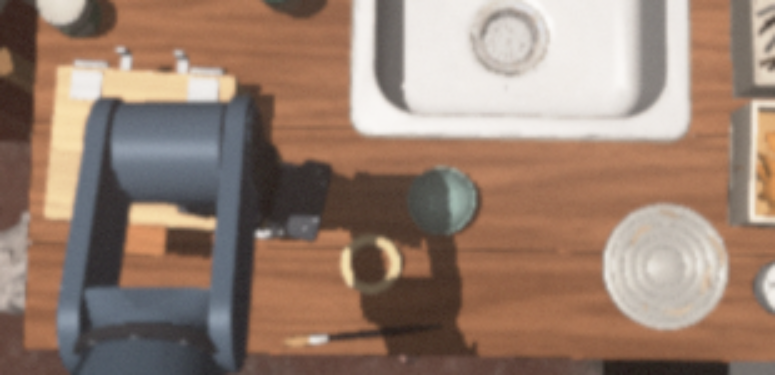

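```bash
python3 -m jog '{"dp":[[30,25,0],[60,50,0],[90,80,0],[120,105,0],[137,122,0],[137,122,20],[137,122,50],[137,122,80],[137,122,110],[137,122,128],[137,122,128],[137,122,128]],"delta_rot":[[-0.01,-0.1,-0.04],[-0.03,-0.21,-0.08],[-0.05,-0.32,-0.12],[-0.065,-0.43,-0.16],[-0.08,-0.53,-0.2],[-0.1,-0.64,-0.24],[-0.119,-0.778,-0.289],[-0.119,-0.778,-0.289],[-0.119,-0.778,-0.289],[-0.119,-0.778,-0.289],[-0.119,-0.778,-0.289],[-0.119,-0.778,-0.289]],"gripper":[-1,-1,-1,-1,-1,-1,-1,-1,-1,-1,-1,-1]}' 40
python3 - <<'E'
from h import *
a=np.pi/4
print(robot.get_obs()["q"]);print(target(lidtcp(0,a)-[0,0,.012],tilt(a,.1)))
im=robot.camera("side");cv2.imwrite("pics/s2.png",cv2.resize(im[150:400,200:500],None,fx=2,fy=2)[:,:,::-1])
E
```

```text
time: 6.95
position: [0.4177, 0.3054, 0.2251]
tool_rot: [-0.043, 0.936, 0.005, 0.35]
ft_force: [-0.2, 0.4, -0.4]
grip_width: 0.0007
grip_force: 0.0
[ 0.62365838  0.32630616  2.12943766 -1.43027034  0.36170073  0.26295362]
([65.5, -29.4, 155.9], [-0.026, -0.071, 0.003])
```

View pics/s2.png

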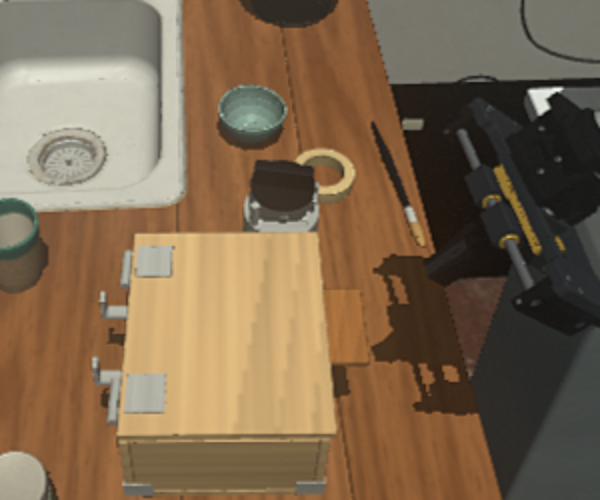

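The picture shows the arm stuck short of the pre-position: joint 4 is at its limit and joint 5 is near zero, so tilting forward here is singular. A cleaner way is to grip the 80 mm wide tab by its sides with the tool pointing down, then carry it along the hinge arc.

```bash
cat >> h.py <<'E'
def arc(th,r=206,dz=-.012):
    return box2w(B,[(90-r*np.cos(th)-5*np.sin(th)*0)/1000,0,(105+r*np.sin(th)+6*np.cos(th))/1000+dz])[0]
DOWN=tilt(np.pi/2,-.0538)
E
python3 - <<'E'
from h import *
p=arc(0);print(p);p[2]=.24;print(target(p,DOWN))
E
```

```text
[0.47256784 0.27723779 0.099     ]
([-48.3, -33.6, 23.5], [0.03, 0.716, 0.14])
```

```bash
python3 -m jog '{"dp":[[-8,-6,4],[-16,-12,8],[-24,-17,12],[-32,-23,16],[-40,-28,20],[-48,-34,23],[-48,-34,23],[-48,-34,23],[-48,-34,23],[-48,-34,23]],"delta_rot":[[0.004,0.1,0.02],[0.008,0.2,0.04],[0.012,0.3,0.06],[0.016,0.4,0.08],[0.02,0.5,0.1],[0.025,0.6,0.12],[0.03,0.716,0.14],[0.03,0.716,0.14],[0.03,0.716,0.14],[0.03,0.716,0.14]],"gripper":[1,1,1,1,1,1,1,1,1,1]}' 40
python3 - <<'E'
from h import *
p=arc(0);p[2]=.24;print(robot.get_obs()["q"].round(2),target(p,DOWN))
E
```

```text
time: 8.0
position: [0.4719, 0.2753, 0.2407]
tool_rot: [0.028, 1.0, 0.0, 0.001]
ft_force: [-0.5, -0.0, -0.0]
grip_width: 0.0726
grip_force: 0.0
[ 0.32  0.4   1.61  0.    1.13 -1.19] ([-0.5, 2.0, 0.7], [0.001, 0.001, -0.002])
```

```bash
python3 -m jog '{"dp":[[0,2,40],[0,2,80],[0,2,105],[0,2,115],[0,2,118],[0,2,118],[0,2,118]],"delta_rot":[[0,0,0],[0,0,0],[0,0,0],[0,0,0],[0,0,0],[0,0,0],[0,0,0]],"gripper":[1,1,1,1,1,1,1]}' 40
python3 - <<'E'
from h import *
im=robot.camera("side");cv2.imwrite("pics/s3.png",cv2.resize(im[230:380,300:450],None,fx=4,fy=4,interpolation=cv2.INTER_CUBIC)[:,:,::-1])
print(target(arc(0),DOWN))
E
```

```text
time: 8.7
position: [0.4734, 0.2788, 0.125]
tool_rot: [0.028, 1.0, 0.002, 0.002]
ft_force: [-0.5, -0.0, -0.0]
grip_width: 0.0868
grip_force: 0.0
([1.0, -1.7, 26.0], [0.003, 0.004, -0.001])
```

View pics/s3.png

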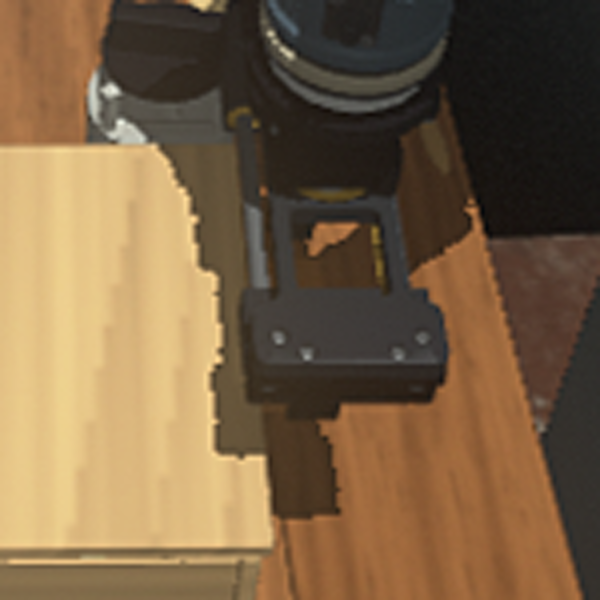

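The gripper hides the tab in this view, so I'll descend by feel.

```bash
python3 -m jog '{"dp":[[0,-1,4],[0,-1,8],[0,-1,12],[0,-1,14],[0,-1,14]],"delta_rot":[[0,0,0],[0,0,0],[0,0,0],[0,0,0],[0,0,0]],"gripper":[1,1,1,1,1]}' 40
```

```text
time: 9.25
position: [0.4724, 0.2772, 0.109]
tool_rot: [0.028, 1.0, 0.001, 0.0]
ft_force: [-0.1, 0.1, -0.3]
grip_width: 0.0869
grip_force: 0.0
```

```bash
python3 -m jog '{"dp":[[0,0,6],[0,0,10],[0,0,10],[0,0,10],[0,0,10],[0,0,10]],"delta_rot":[[0,0,0],[0,0,0],[0,0,0],[0,0,0],[0,0,0],[0,0,0]],"gripper":[1,1,-1,-1,-1,-1]}' 25
python3 - <<'E'
from h import *
print(np.round(np.array([target(arc(t),DOWN)[0] for t in np.arange(0,1.81,.15)])-target(arc(0),DOWN)[0],0).tolist())
E
```

```text
time: 9.85
position: [0.4724, 0.277, 0.0994]
tool_rot: [0.028, 1.0, 0.001, 0.0]
ft_force: [-0.1, -2.7, -1.9]
grip_width: 0.0799
grip_force: 25.0
[[0.0, 0.0, 0.0], [-2.0, 0.0, -31.0], [-9.0, 0.0, -61.0], [-20.0, 0.0, -89.0], [-36.0, 0.0, -115.0], [-55.0, 0.0, -139.0], [-78.0, 0.0, -159.0], [-104.0, 0.0, -176.0], [-132.0, 0.0, -188.0], [-161.0, 0.0, -196.0], [-192.0, 1.0, -200.0], [-222.0, 1.0, -199.0], [-253.0, 1.0, -193.0]]
```

```bash
python3 -m jog '{"dp":[[-1,0,-15],[-3,0,-31],[-6,0,-46],[-11,0,-61],[-11,0,-61]],"delta_rot":[[0,0,0],[0,0,0],[0,0,0],[0,0,0],[0,0,0]],"gripper":[-1,-1,-1,-1,-1]}' 25
```

```text
time: 10.35
position: [0.484, 0.2765, 0.1619]
tool_rot: [0.028, 1.0, 0.001, 0.001]
ft_force: [0.5, -2.0, -2.0]
grip_width: 0.0794
grip_force: 25.0
```

```bash
python3 -m jog '{"dp":[[-5,0,-14],[-12,0,-28],[-20,0,-41],[-28,0,-54],[-38,0,-66],[-48,0,-78],[-60,0,-88],[-72,0,-98],[-85,0,-107],[-98,0,-115],[-98,0,-115]],"delta_rot":[[0,0,0],[0,0,0],[0,0,0],[0,0,0],[0,0,0],[0,0,0],[0,0,0],[0,0,0],[0,0,0],[0,0,0],[0,0,0]],"gripper":[-1,-1,-1,-1,-1,-1,-1,-1,-1,-1,-1]}' 25
```

```text
time: 11.45
position: [0.5821, 0.2717, 0.2755]
tool_rot: [0.028, 1.0, 0.002, 0.001]
ft_force: [-1.1, 1.9, -0.9]
grip_width: 0.0797
grip_force: 25.0
```

Now on to about 1.8 rad.

```bash
python3 -m jog '{"dp":[[-14,0,-6],[-29,0,-12],[-43,0,-16],[-58,0,-20],[-73,0,-22],[-89,0,-24],[-104,0,-24],[-119,0,-23],[-134,0,-20],[-146,0,-17],[-146,0,-17]],"delta_rot":[[0,0,0],[0,0,0],[0,0,0],[0,0,0],[0,0,0],[0,0,0],[0,0,0],[0,0,0],[0,0,0],[0,0,0],[0,0,0]],"gripper":[-1,-1,-1,-1,-1,-1,-1,-1,-1,-1,-1]}' 25
```

```text
time: 12.55
position: [0.7292, 0.2646, 0.2938]
tool_rot: [0.028, 1.0, 0.003, 0.004]
ft_force: [0.6, 3.2, 6.0]
grip_width: 0.0799
grip_force: 25.0
```

```bash
python3 -m jog '{"dp":[[0,0,0],[0,0,0],[0,0,0],[0,0,-10],[0,0,-40],[0,0,-70],[20,0,-90],[60,0,-90],[100,0,-90],[150,0,-90],[200,0,-90],[200,0,-90]],"delta_rot":[[0,0,0],[0,0,0],[0,0,0],[0,0,0],[0,0,0],[0,0,0],[0,0,0],[0,0,0],[0,0,0],[0,0,0],[0,0,0],[0,0,0]],"gripper":[1,1,1,1,1,1,1,1,1,1,1,1]}' 25
```

```text
time: 13.75
position: [0.5186, 0.2737, 0.3826]
tool_rot: [0.026, 1.0, 0.0, -0.003]
ft_force: [0.8, 0.1, -0.4]
grip_width: 0.0869
grip_force: 0.0
```

```bash
python3 -m jog '{"dp":[[20,-45,0],[40,-90,0],[60,-135,0],[80,-180,0],[90,-225,0],[100,-270,0],[100,-315,0],[100,-350,0],[100,-350,0]],"delta_rot":[[0,0,0],[0,0,0],[0,0,0],[0,0,0],[0,0,0],[0,0,0],[0,0,0],[0,0,0],[0,0,0]],"gripper":[1,1,1,1,1,1,1,1,1]}' 25
python3 - <<'E'
from h import *
print(robot.get_obs()["q"].round(2))
I={}
for c in("side","top"):
    I[c]=robot.camera(c);cv2.imwrite(f"pics/{c}4.png",I[c][:,:,::-1])
    for n in("clay_cup","lid_tab","banding_wheel"): print(c,n,[(np.round(d["rect"],1).tolist(),round(d["score"],2)) for d in robot.search_frame(n,c)[:2]])
a=cv2.resize(I["side"][200:400,220:420],(400,400),interpolation=cv2.INTER_CUBIC);b=cv2.resize(I["top"][110:230,160:280],(400,400),interpolation=cv2.INTER_CUBIC)
cv2.imwrite("pics/c4.png",cv2.hconcat([a,b])[:,:,::-1])
E
```

```text
time: 14.65
position: [0.4087, -0.0746, 0.3828]
tool_rot: [0.031, 1.0, -0.0, 0.002]
ft_force: [0.7, 1.0, -0.1]
grip_width: 0.0868
grip_force: 0.0
[-0.45  0.05  1.68  0.    1.41 -1.96]
side clay_cup [([307.1, 300.8, 343.1, 352.5], 0.96), ([204.1, 204.2, 367.5, 398.1], 0.32)]
side lid_tab []
side banding_wheel [([319.6, 117.9, 372.5, 166.0], 0.87)]
top clay_cup [([207.0, 168.8, 234.6, 187.7], 0.57)]
top lid_tab [([159.5, 94.0, 252.9, 139.7], 0.86), ([298.6, 204.4, 306.3, 209.7], 0.24)]
top banding_wheel [([401.3, 190.6, 452.0, 243.2], 0.93)]
```

View pics/c4.png

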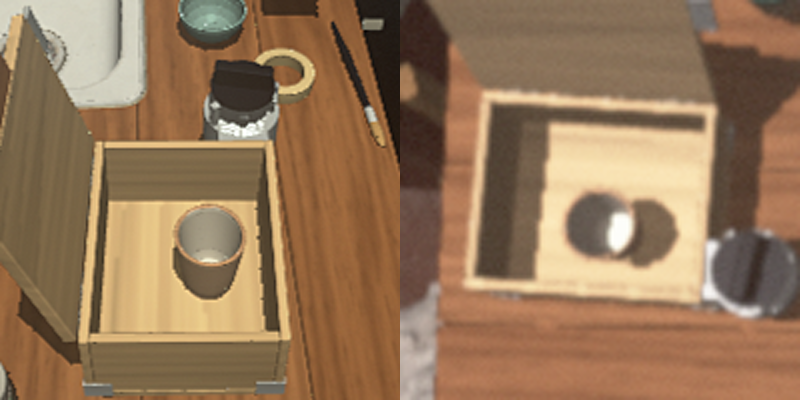

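Lid is resting open. The cup stands in the box, with its rim at about px (324.5,318) in the side view and (219.9,177.2) in the top view.

Run:
```python
from h import *
ps=np.array([324.5,318.2]);pt=np.array([219.9,177.2])
print("free",tri(ps,pt))
# rim with fixed z .092: fit circle outlines
def ell(P,c,r):
    t=np.linspace(0,2*np.pi,60);q=proj(c,np.array(P)+np.c_[r*np.cos(t),r*np.sin(t),0*t]);return np.r_[q.min(0),q.max(0)]
for c,p in(("side",np.r_[220+173/2,200+205/2,220+245/2,200+268/2]),("top",np.r_[160+165/3.333,110+190/3.333,160+234/3.333,110+258/3.333])):
    for z in(.092,.085): print(c,z,least_squares(lambda v:ell([v[0],v[1],z],c,.0345)-p,[.55,.24]).x)
p=box2w(B,[[.081,.098,.104],[.081,-.098,.104],[-.081,-.098,.104],[-.081,.098,.104]]);print((proj("side",p)-[220,200])*2,((proj("top",p)-[160,110])*3.333+[400,0]).round())
# wheel head: rects
for c,rs in(("side",None),("top",None)):
    g=cv2.imread(f"pics/{c}0.png")
    pred=ell([.455,-.368,.075],c,.076);print(c,pred.round(1))
print(target([.5,.2,.3],DOWN))
```

```text
free (array([0.56487687, 0.26511905, 0.08466025]), array([ 0.3,  0. ,  0.1, -0.5]))
side 0.092 [0.56584779 0.26869164]
side 0.085 [0.56540703 0.2642791 ]
top 0.092 [0.5625113  0.26363428]
top 0.085 [0.56334851 0.26543825]
[[ 88.97024396 332.06641232]
 [104.72287548 147.17244602]
 [266.04490729 147.232402  ]
 [280.00648572 331.24756422]] [[490.  98.]
 [705. 113.]
 [690. 290.]
 [472. 275.]]
side [321.3 116.4 373.2 146.1]
top [401.8 191.5 451.5 241.3]
([-77.4, 273.4, 82.5], [0.002, 0.001, 0.0])
```

```bash
python3 -m jog '{"dp":[[-15,38,0],[-30,76,0],[-46,114,0],[-61,152,0],[-76,190,0],[-92,228,0],[-107,266,0],[-122,304,20],[-138,343,50],[-138,343,80],[-138,343,100],[-138,343,100]],"delta_rot":[[0,0,0],[0,0,0],[0,0,0],[0,0,0],[0,0,0],[0,0,0],[0,0,0],[0,0,0],[0,0,0],[0,0,0],[0,0,0],[0,0,0]],"gripper":[1,1,1,1,1,1,1,1,1,1,1,1]}' 20; python3 -c "
from h import *
print(target([.564,.266,.055],DOWN))"
```

```text
time: 16.25
position: [0.5621, 0.2657, 0.2786]
tool_rot: [0.027, 1.0, -0.0, -0.003]
ft_force: [-0.2, 0.1, 0.6]
grip_width: 0.0869
grip_force: 0.0
([-3.4, 0.5, 223.6], [-0.001, -0.007, 0.0])
```

```bash
python3 -m jog '{"dp":[[-2,0,40],[-2,0,80],[-2,0,120],[-2,0,150],[-2,0,165],[-2,0,180],[-2,0,195],[-2,0,208],[-2,0,218],[-2,0,223],[-2,0,223]],"delta_rot":[[0,0,0],[0,0,0],[0,0,0],[0,0,0],[0,0,0],[0,0,0],[0,0,0],[0,0,0],[0,0,0],[0,0,0],[0,0,0]],"gripper":[1,1,1,1,1,1,1,1,1,1,1]}' 20
```

```text
time: 17.35
position: [0.5669, 0.2651, 0.0591]
tool_rot: [0.028, 1.0, 0.001, 0.0]
ft_force: [0.4, -0.0, 0.0]
grip_width: 0.0871
grip_force: 0.0
```

```bash
python3 -m jog '{"dp":[[0,0,0],[0,0,0],[0,0,0],[0,0,0],[0,0,0],[0,0,0]],"delta_rot":[[0,0,0],[0,0,0],[0,0,0],[0,0,0],[0,0,0],[0,0,0]],"gripper":[-1,-1,-1,-1,-1,-1]}' 20
```

```text
time: 17.95
position: [0.5676, 0.2655, 0.0602]
tool_rot: [0.028, 1.0, 0.001, 0.001]
ft_force: [-0.6, 1.2, 2.2]
grip_width: 0.0645
grip_force: 19.7
```

```bash
python3 -m jog '{"dp":[[0,0,-5],[0,0,-20],[0,0,-45],[0,0,-75],[0,0,-105],[0,0,-135],[0,0,-165],[0,0,-190],[0,0,-210],[0,0,-220],[0,0,-220],[0,0,-220]],"delta_rot":[[0,0,0],[0,0,0],[0,0,0],[0,0,0],[0,0,0],[0,0,0],[0,0,0],[0,0,0],[0,0,0],[0,0,0],[0,0,0],[0,0,0]],"gripper":[-1,-1,-1,-1,-1,-1,-1,-1,-1,-1,-1,-1]}' 20; python3 -c "
from h import *
print(target([.452,-.368,.28],DOWN), robot.get_obs()['q'].round(2))"
```

```text
time: 19.15
position: [0.5662, 0.2645, 0.279]
tool_rot: [0.028, 1.0, 0.001, -0.0]
ft_force: [0.4, 0.6, -2.1]
grip_width: 0.0644
grip_force: 19.9
([78.8, -637.9, -2.1], [0.002, -0.0, -0.002]) [ 0.26  0.47  1.37  0.    1.3  -1.26]
```

```bash
python3 -m jog '{"dp":[[2,-15,0],[5,-40,0],[9,-75,0],[14,-115,0],[19,-155,0],[24,-195,0],[29,-235,0],[34,-275,0],[39,-315,0],[44,-355,0],[49,-395,0],[52,-420,0]],"delta_rot":[[0,0,0.05],[0,0,0.15],[0,0,0.25],[0,0,0.35],[0,0,0.45],[0,0,0.55],[0,0,0.65],[0,0,0.75],[0,0,0.85],[0,0,0.95],[0,0,1.05],[0,0,1.1]],"gripper":[-1,-1,-1,-1,-1,-1,-1,-1,-1,-1,-1,-1]}' 20; python3 -c "
from h import *
print(target([.457,-.368,.25],tilt(np.pi/2,-np.pi/2+.05)), robot.get_obs()['q'].round(2))"
```

```text
time: 20.35
position: [0.4896, -0.1547, 0.2775]
tool_rot: [0.549, 0.836, 0.001, -0.001]
ft_force: [0.3, 0.1, -1.1]
grip_width: 0.0646
grip_force: 19.9
([-182.9, -114.5, 27.1], [-0.001, -0.002, 0.358]) [-0.52  0.31  1.64  0.    1.19 -0.93]
```

```bash
python3 -m jog '{"dp":[[-15,-9,0],[-40,-25,0],[-75,-47,0],[-110,-69,0],[-140,-88,0],[-165,-103,0],[-178,-111,0],[-183,-114,10],[-183,-114,25],[-183,-114,35],[-183,-114,40],[-183,-114,40]],"delta_rot":[[0,0,0.03],[0,0,0.08],[0,0,0.14],[0,0,0.2],[0,0,0.26],[0,0,0.32],[0,0,0.36],[0,0,0.36],[0,0,0.36],[0,0,0.36],[0,0,0.36],[0,0,0.36]],"gripper":[-1,-1,-1,-1,-1,-1,-1,-1,-1,-1,-1,-1]}' 20
python3 - <<'E'
from h import *
o=robot.get_obs();print(target([.457,-.368,.127],tilt(np.pi/2,-np.pi/2+.05)))
for c in("side","top"):
    im=robot.camera(c);cv2.imwrite(f"pics/{c}5.png",im[:,:,::-1])
    for n in("clay_cup","banding_wheel"): print(c,n,[(np.round(d["rect"],1).tolist(),round(d["score"],2)) for d in robot.search_frame(n,c)[:2]])
a=cv2.imread("pics/side5.png")[60:210,270:420];b=cv2.imread("pics/top5.png")[150:270,370:490]
cv2.imwrite("pics/c5.png",cv2.hconcat([cv2.resize(a,(400,400)),cv2.resize(b,(400,400))]))
E
```

```text
time: 21.55
position: [0.4608, -0.3636, 0.237]
tool_rot: [0.687, 0.727, 0.001, -0.002]
ft_force: [-0.6, -0.1, -1.3]
grip_width: 0.0648
grip_force: 19.9
([-4.7, -4.1, 110.0], [-0.0, -0.004, 0.006])
side clay_cup [([339.7, 63.9, 357.4, 103.2], 0.56)]
side banding_wheel [([325.7, 116.9, 369.6, 166.2], 0.73)]
top clay_cup [([428.8, 202.4, 447.3, 219.6], 0.58)]
top banding_wheel [([402.3, 191.4, 436.9, 239.2], 0.85)]
```

View pics/c5.png

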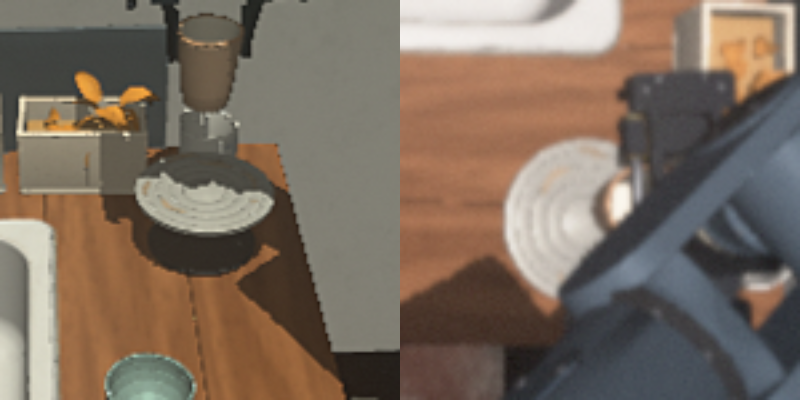

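```bash
python3 -m jog '{"dp":[[-2,-2,15],[-5,-4,35],[-5,-4,55],[-5,-4,72],[-5,-4,85],[-5,-4,93],[-5,-4,97],[-5,-4,97],[-5,-4,97]],"delta_rot":[[0,0,0],[0,0,0],[0,0,0],[0,0,0],[0,0,0],[0,0,0],[0,0,0],[0,0,0],[0,0,0]],"gripper":[-1,-1,-1,-1,-1,-1,-1,-1,-1]}' 20
python3 - <<'E'
from h import *
print("pred cup px at hover",proj("side",[[.4608,-.3636,.186]]),"seen 347.6,~99")
o=robot.get_obs();print(target([.457,-.368,.127],tilt(np.pi/2,-np.pi/2+.05)))
E
```

```text
time: 22.75
position: [0.458, -0.3705, 0.1418]
tool_rot: [0.687, 0.726, 0.001, 0.0]
ft_force: [-0.2, -0.1, -1.4]
grip_width: 0.0649
grip_force: 19.9
pred cup px at hover [[347.40459793  97.93934602]] seen 347.6,~99
([2.5, -0.9, 14.8], [0.002, -0.001, 0.005])
```

Lowering slowly until contact.

```bash
python3 -m jog '{"dp":[[2,-1,3],[2,-1,6],[2,-1,9],[2,-1,11],[2,-1,12],[2,-1,12]],"delta_rot":[[0,0,0],[0,0,0],[0,0,0],[0,0,0],[0,0,0],[0,0,0]],"gripper":[-1,-1,-1,-1,-1,-1]}' 20
```

```text
time: 23.35
position: [0.4564, -0.368, 0.1289]
tool_rot: [0.687, 0.726, 0.001, -0.0]
ft_force: [0.1, -0.4, -1.6]
grip_width: 0.0645
grip_force: 19.9
```

```bash
python3 -m jog '{"dp":[[0,0,1],[0,0,2],[0,0,2],[0,0,2]],"delta_rot":[[0,0,0],[0,0,0],[0,0,0],[0,0,0]],"gripper":[-1,-1,-1,-1]}' 20
```

```text
time: 23.75
position: [0.4565, -0.3681, 0.1272]
tool_rot: [0.687, 0.726, 0.001, -0.0]
ft_force: [0.3, 0.3, -1.4]
grip_width: 0.0644
grip_force: 19.9
```

```bash
python3 -m jog '{"dp":[[0,0,1],[0,0,2],[0,0,2],[0,0,2]],"delta_rot":[[0,0,0],[0,0,0],[0,0,0],[0,0,0]],"gripper":[-1,-1,-1,-1]}' 20
```

```text
time: 24.15
position: [0.4567, -0.3686, 0.1264]
tool_rot: [0.687, 0.726, 0.001, 0.001]
ft_force: [-0.6, 0.1, 5.1]
grip_width: 0.064
grip_force: 19.6
```

Contact felt at 5 N, so I'll release and withdraw.

```bash
python3 -m jog '{"dp":[[0,0,-1],[0,0,-1],[0,0,-1],[0,0,-1],[0,0,-1],[0,0,-15],[0,0,-40],[0,0,-80],[0,0,-120],[0,0,-160],[0,0,-160]],"delta_rot":[[0,0,0],[0,0,0],[0,0,0],[0,0,0],[0,0,0],[0,0,0],[0,0,0],[0,0,0],[0,0,0],[0,0,0],[0,0,0]],"gripper":[0.6,0.8,1,1,1,1,1,1,1,1,1]}' 20
python3 - <<'E'
from h import *
print(robot.get_obs()["position"])
I={c:robot.camera(c) for c in("side","top")}
for c in I: print(c,[(np.round(d["rect"],1).tolist(),round(d["score"],2)) for d in robot.search_frame("clay_cup",c)[:2]])
a=cv2.resize(I["side"][100:400,220:420],None,fx=1.8,fy=1.8);b=cv2.resize(I["top"][90:270,160:480],(427,240))
im=np.zeros((540,800,3),np.uint8);im[:,:360]=a;im[:240,373:800]=b
im[250:540,373:663]=cv2.resize(I["side"][100:170,310:380],(290,290))
cv2.imwrite("pics/fin.png",im[:,:,::-1])
print("pred rim side",proj("side",[[.455,-.368,.158],[.455,-.368,.075]]))
E
```

```text
time: 25.25
position: [0.4588, -0.3712, 0.2916]
tool_rot: [0.687, 0.726, 0.001, 0.006]
ft_force: [1.2, 0.3, 0.2]
grip_width: 0.0869
grip_force: 0.0
[ 0.45878891 -0.3712214   0.29162914]
side [([334.8, 100.6, 356.9, 137.0], 0.72), ([325.6, 229.0, 354.3, 260.5], 0.53)]
top [([418.4, 203.5, 446.0, 227.6], 0.8)]
pred rim side [[348.75698178 105.92191829]
 [347.17197788 130.65804713]]
```

View pics/fin.png

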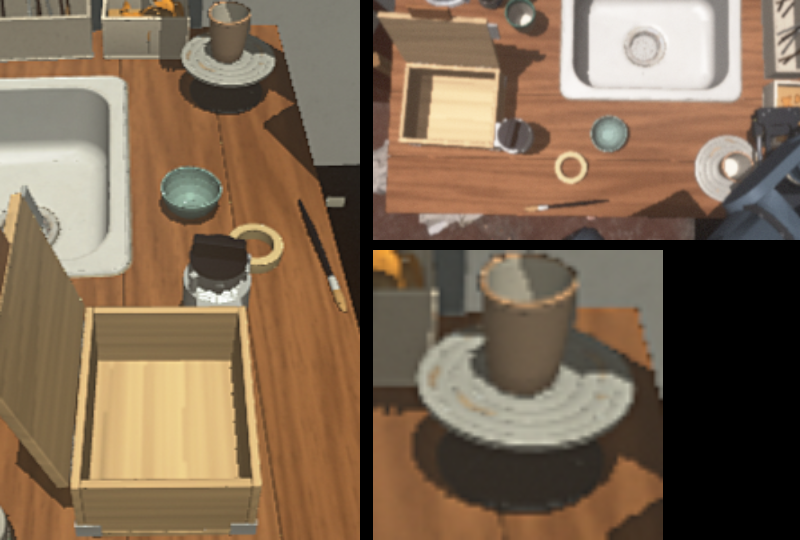

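The picture shows the cup upright near the middle of the wheel head, the lid open, and the bowl, tape and brush where they were. Handing in.

```bash
python3 -c "
from rig import robot
print(robot.hand_in())"
```

```text
the job is handed in; nothing more can be done
None
```

The job is handed in, with no verdict returned: the knob was pressed and turned to its stop, the lid rests open, and the cup stands upright near the middle of the wheel head with the bowl, tape and brush where they were.

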